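# Lock the white charger into its desk dock

## Robot

A 6-joint arm with a two-finger parallel gripper is mounted at the origin on a cart in front of the work surface, level with it; the furniture and walls round the work are solid. World frame = base frame: x ahead of the robot, y to its left, z up, the work surface at z = 0. Lengths are in m, angles in rad, forces in N, time in s.
With the tool pointing down it reaches from about 0.35 to 0.775 m from the base axis. Payload 5.5 kg.
Tool frame: the origin (TCP) lies where the fingers leave the gripper's body, on its centre line; the fingertips stand tip_extent ahead of it and the grasp point (between the pads) lies 54 mm ahead of it (tip_extent is the distance from the TCP to the fingertips, in m); z points along the fingers, y is the line along which they close (so a half turn about z gives the same grasp; the last joint's range is limited). The gripper opens to 85 mm and grips with 20 to 120 N. Pads are 22 mm wide; open, the fingers measure 114 mm over their backs; the gripper's body (76 mm by 85 mm) begins 54 mm behind the grasp point. The pads swing forward as they close: fully open they stand 13 mm farther back than shut.
Start: joints at [1.171, 0.313, 0.046, 1.304, 0, 1.431], TCP at [0.148, 0.556, 0.304] pointing down, gripper open.
Joint ranges: [-2.76, 2.76], [-0.86, 1.69], [-1.03, 1.26], [-2.2, 2.34], [-1.47, 1.5], [-3.14, 3.14]. Speed limits (rad/s): [2.57, 2.57, 3.14, 3.14, 3.14, 3.14].

## Interface

Orientations are given as [roll, pitch, yaw] about the fixed x, y, z axes, in that order (R = Rz(yaw) Ry(pitch) Rx(roll)).
In Python, from station import * gives the robot as it stands.
- The arm moves only by the shell command python3 -m creep 'ROWS'. ROWS is JSON, a list of rows, each an object with "jaw": the opening, from 0 (shut) to 1 (fully open); "xyz": the shift along the tool's x, y, z each as a share of 0.02 m, from -1 to 1, a list of three; "twist": the turn, a rotation vector about the tool's x, y, z each as a share of 5 degrees, from -1 to 1, a list of three. In form: [{"jaw": jaw, "xyz": [dx, dy, dz], "twist": [rx, ry, rz]}, ...]. A call has 1 to 10 rows; each row shifts and turns the commanded pose from where the row before left it, along the tool's axes as they then stand; what a row does not reach is not made up. A row lasts 1/12 s, in which the tool goes at most 41.7 mm and 7.16 degrees, less where a joint would pass 70% of its speed; a pose out of reach is approached as far as the arm can. A call with a number of a shift or a turn outside -1 to 1 is refused whole. A call with a gripper value outside its range is refused whole. The fingers move at their own pace and stop on an object; the grip force is fixed at half the most. Time passes only in rows, so rows that do not move let the fingers close. It gives the time, the measured TCP pose, the force, the opening and the grip force at its end, in the units of the state.
- observe(): the state, without advancing time (a new reading comes with each control period).
- get_image(name): name is "scene" or "top" or "wrist"; returns a dict with "pixels" (420x560x3 uint8, red, green, blue), "z_map" (420x560 float32, m along the optical axis (not along the pixel's ray), 0 where there is no reading), "fx", "fy", "cx", "cy" (pixels), "position" and "orientation" of the camera in the world. Camera axes: x right, y up, looking along -z (the intrinsics and any distortion apply to the point x, -y, -z); pixel columns grow to the right and rows downward; lengths in m; the calibration is good to about 2 mm. The wrist camera is an equidistant fisheye: a pixel r from the principal point sees the ray r / f radians off the axis. A picture is of the moment at which its call begins.
- job_done(): hands the job in; it is judged then, once.
The state is a dict: "time": time; "joint_positions": joint angles; "dq": joint speeds; "effort": joint torques, N m; "eef_pos": TCP position; "eef_rot": TCP orientation; "ft_force": force on the tool from outside, world axes, zero at the start; "wrist_torque": the same for the moment, N m; "width": finger opening in m; "grip_force": force on a finger pad.
Only numpy, scipy, OpenCV 4.12 (cv2) and the standard library are available. Lean on these libraries where they do the work, as an engineer would, in place of code of your own. Each camera call takes 0.05 s, during which the arm holds its last target. There are 200 camera calls.

## Task

Set the white charger block down into the pocket of the grey charger dock so that it sits flat on the pocket's floor, then swing the orange locking lever fully shut over it, up against its stop. Leave the black charger where it is.

Things in the scene. Friction and masses are not known exactly. Their poses are not given: they have to be found in the camera images.
- white_charger: white plug-in charger, a rounded block 42 long (its x) x 30 wide (its y) x 24 mm high (z), about 45 g, loose, flat on the desk at the start. Origin at the centre of its underside. Grip it across the 30 mm width.
- black_charger: black charger of the same size and shape, loose on the desk near the white one; a bystander. Origin at the centre of its underside.
- charger_dock: grey dock fixed to the desk, base 150 (x) x 90 (y) x 8 mm. Origin: centre of its underside, straight below the pocket's centre. Pocket, open on top: 62 (x) x 50 mm (y) inside, black walls 5 mm thick, floor 8 and rim 18 mm above the desk. Lever pivot: upright 18 mm metal post at x=+52, y=0. Small metal keeper, 44 mm high, at x=-50, y=+12.5 mm, where the shut lever stops.
- lever_knob (a point): top centre of the lever's upright round orange knob, 16 mm across, 46 to 84 mm above the desk. Lever: flat orange bar, 38 to 46 mm up, swings level; knob 100 mm from the pivot. Open, it points to the dock's -y side, off the pocket; shut (clockwise from above), it crosses the pocket, knob at dock x=-48, y=0, at a firm stop. 1 N at the knob moves it; no spring, stays where left.
Things that resemble listed ones, but are neither listed nor needed, are in the scene too. What is shaped like the charger_dock but blue or purple is not meant.

How it is judged:
On the way:
1. the white charger lies flat on the pocket's floor while the lever is still open (knob more than 50 mm to the dock's -y side) (x of white_charger in the frame of charger_dock between -0.02 and 0.02 m and y of white_charger in the frame of charger_dock between -0.02 and 0.02 m and z of white_charger in the frame of charger_dock below 0.012 m and angle between white_charger's own z axis and vertical below 0.15 rad and y of lever_knob in the frame of charger_dock below -0.05 m), for 0.2 s.
At the end, for the whole second after the job is handed in: The white charger rests in the pocket (origin within 20 mm of the pocket's centre along each axis, underside within 4 mm of the floor, tilted less than 0.15 rad), and the lever is shut: its knob within 18 mm (about 10 degrees) of the shut position (x of white_charger in the frame of charger_dock between -0.02 and 0.02 m and y of white_charger in the frame of charger_dock between -0.02 and 0.02 m and z of white_charger in the frame of charger_dock below 0.012 m and angle between white_charger's own z axis and vertical below 0.15 rad and linear speed of white_charger below 0.02 m/s and y of lever_knob in the frame of charger_dock above -0.018 m and x of lever_knob in the frame of charger_dock below 0 m); the robot touches nothing.
It fails at once if the black charger is moved more than 30 mm (distance of black_charger from where it was at the start of the episode above 0.03 m).
It also fails if it takes over 48 s, if anything falls off the work surface, if the arm or the gripper's body presses on something with over 40 N, if the wrist force passes 120 N, or if a joint passes its speed limit or range.

## Working session

There is one attempt and no reset: what is moved stays moved. The work goes in short steps, Python scripts to look and compute and a shell command to move; the robot and the scene stay as the last step left them, time stands still between calls to the robot, and variables do not carry over. Pictures are saved under pics/ and viewed, at most 10 in all, crops included, and the job is handed in when it is done.

```bash
mkdir -p pics; ls; cat > h.py <<'E'
import numpy as np, cv2
from station import *
from scipy.spatial.transform import Rotation as R
def rot(o):
    o=np.array(o,float)
    if o.shape==(3,3): return o
    return R.from_euler('xyz',o).as_matrix() if o.size==3 else R.from_quat(o).as_matrix()
def pts(im):
    z=im["z_map"]; v,u=np.mgrid[:z.shape[0],:z.shape[1]]
    P=np.stack([(u-im["cx"])/im["fx"]*z,-(v-im["cy"])/im["fy"]*z,-z],-1)
    return P@rot(im["orientation"]).T+np.array(im["position"])
E
python3 - <<'E'
from h import *
s=observe(); print(s)
for n in ["top","scene"]:
    im=get_image(n); np.savez(n+"0.npz",**im)
    cv2.imwrite(f"pics/{n}0.png",im["pixels"][...,::-1])
    print(n,im["position"],im["orientation"],im["fx"],im["cx"],im["cy"],{k for k in im})
E
```

```text
pics
{'time': 0.0, 'joint_positions': array([ 1.17139246e+00,  3.13999359e-01,  4.49769707e-02,  1.30363097e+00,
       -2.14573489e-05,  1.43117478e+00]), 'dq': array([-0.00076454,  0.00133424, -0.00018717, -0.00108923,  0.00085084,
       -0.00178256]), 'effort': array([ 1.09995552e-03, -4.80627429e+01,  2.98533672e+01,  1.93456491e-02,
       -1.33799786e-04, -2.18037513e-05]), 'eef_pos': array([0.14757219, 0.55533414, 0.30300854]), 'eef_rot': array([-3.13975071e+00, -2.37191412e-04,  2.88181014e+00]), 'ft_force': array([-0.05813529,  0.54764669, -0.08417159]), 'wrist_torque': array([0.01065341, 0.01077757, 0.00491754]), 'grip_force': 0.0, 'width': 0.08524969784494017}
top [ 0.41198421 -0.00605386  0.98862424] [ 0.0505397  -0.0326795  -1.55046022] 402.6500903150962 284.1505542979748 210.99978575628012 {'cy', 'pixels', 'fx', 'position', 'z_map', 'cx', 'fy', 'orientation'}
scene [0.18835623 0.49393903 0.68453436] [ 0.76551607  0.00759282 -2.66423395] 398.92958105442733 276.5266460339607 208.72411669349646 {'cy', 'pixels', 'fx', 'position', 'z_map', 'cx', 'fy', 'orientation'}
```

View pics/top0.png

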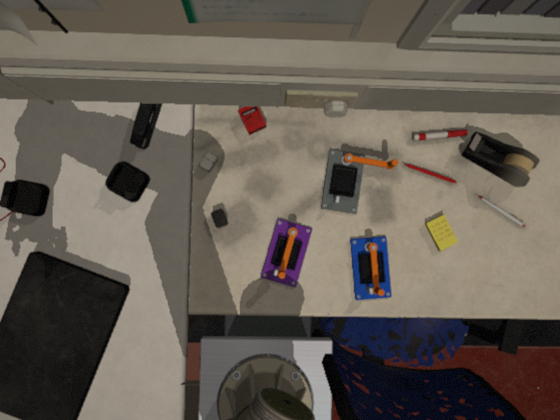

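View pics/scene0.png

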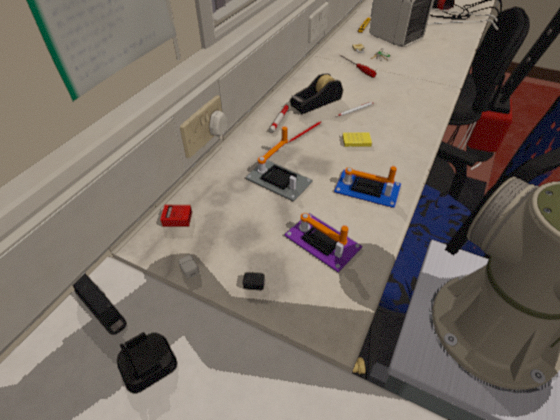

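The top view shows the grey dock at about (342,181), with its pivot at (348,158) and its knob at (395,163). The white charger is at (208,160) and the black one at (219,217). Next I'll measure from depth and view enlarged crops.

```bash
cat > m.py <<'E'
from h import *
out=[]
for n,boxes in [("top",{"white":(192,145,225,176),"black":(205,203,232,232)}),("scene",{"white":(172,248,206,284),"black":(238,266,270,295)})]:
    im=dict(np.load(n+"0.npz")); P=pts(im)
    for k,(a,b,c,d) in boxes.items():
        Q=P[b:d,a:c].reshape(-1,3); 
        T=Q[(Q[:,2]>.017)&(Q[:,2]<.04)]
        r=cv2.minAreaRect((T[:,:2]*1000).astype(np.float32)); print(n,k,len(T),np.round(T.mean(0),4),"desk",np.median(Q[Q[:,2]<.012][:,2]).round(4),r)
    if n=="top":
        for nm,(u,v) in dict(pivot=(348,158),knob=(395,163),keeper=(337,199),pocket=(343,180)).items(): print(nm,P[v,u].round(4))
        Q=P[140:220,310:410].reshape(-1,3);C=im["pixels"][140:220,310:410].reshape(-1,3).astype(int)
        K=Q[(Q[:,2]>.07)]; print("knobtops",len(K),K.round(3)[:40].tolist())
        p=im["pixels"]; 
        A=cv2.resize(p[140:220,315:405],None,fx=6,fy=6,interpolation=cv2.INTER_CUBIC)
        B=cv2.resize(p[140:235,190:240],None,fx=5,fy=5,interpolation=cv2.INTER_CUBIC)
        H=np.zeros((480,800,3),np.uint8);H[:480,:540]=A;H[:475,545:795]=B
        cv2.imwrite("pics/crop1.png",H[...,::-1])
E
python3 m.py
```

```text
top white 213 [0.5784 0.1488 0.0229] desk -0.0006 ((578.835693359375, 149.23779296875), (30.717662811279297, 40.92033767700195), 60.25200271606445)
top black 213 [0.4428 0.1189 0.0228] desk -0.0006 ((442.7776794433594, 119.20732879638672), (40.865814208984375, 29.952741622924805), 22.680463790893555)
pivot [ 0.5891 -0.1844  0.0487]
knob [ 0.5735 -0.2855  0.0852]
keeper [ 0.4912 -0.1597  0.0477]
pocket [ 0.542  -0.1807  0.0067]
knobtops 77 [[0.412, -0.006, 0.989], [0.412, -0.006, 0.989], [0.412, -0.006, 0.989], [0.412, -0.006, 0.989], [0.412, -0.006, 0.989], [0.412, -0.006, 0.989], [0.583, -0.282, 0.083], [0.583, -0.284, 0.083], [0.583, -0.286, 0.082], [0.584, -0.289, 0.081], [0.583, -0.29, 0.084], [0.582, -0.28, 0.074], [0.581, -0.28, 0.079], [0.58, -0.281, 0.084], [0.581, -0.284, 0.082], [0.581, -0.286, 0.083], [0.581, -0.289, 0.082], [0.581, -0.29, 0.084], [0.412, -0.006, 0.989], [0.58, -0.279, 0.075], [0.578, -0.279, 0.084], [0.578, -0.281, 0.084], [0.578, -0.284, 0.084], [0.578, -0.285, 0.086], [0.578, -0.288, 0.084], [0.578, -0.29, 0.084], [0.579, -0.293, 0.084], [0.412, -0.006, 0.989], [0.578, -0.278, 0.071], [0.577, -0.279, 0.077], [0.576, -0.279, 0.083], [0.576, -0.282, 0.083], [0.576, -0.283, 0.084], [0.577, -0.287, 0.081], [0.576, -0.289, 0.082], [0.575, -0.289, 0.089], [0.576, -0.293, 0.083], [0.412, -0.006, 0.989], [0.575, -0.279, 0.077], [0.574, -0.279, 0.083]]
scene white 266 [0.5732 0.153  0.0241] desk 0.0011 ((574.7871704101562, 151.39556884765625), (29.978364944458008, 41.13843536376953), 60.363037109375)
scene black 291 [0.4372 0.1225 0.0243] desk 0.0013 ((438.69708251953125, 121.18028259277344), (41.879737854003906, 29.9655818939209), 22.153575897216797)
```

View pics/crop1.png

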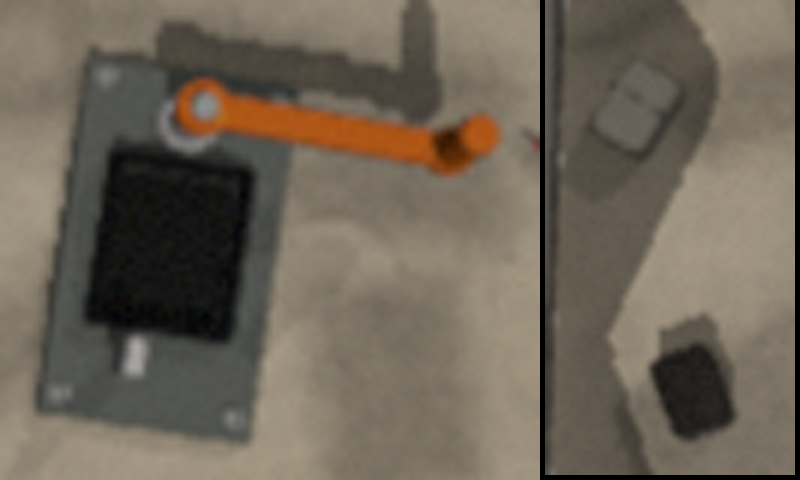

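The crop shows the pivot top at crop pixel (205,105) and the knob top at (480,133). The pocket is centred near (170,245), and the keeper is at (133,357), left of the pocket's centre. The white charger's long axis runs up and to the right in the image, at about -30° in world coordinates. Next I'll fit the dock.

```bash
cat >> h.py <<'E'
def go(xyz,yawdeg):
    """rows needed: twist about tool z first, then shift in tool axes (units of rows)"""
    s=observe(); Rt=rot(s["eef_rot"]); G=rot([np.pi,0,np.radians(yawdeg)])
    tw=R.from_matrix(Rt.T@G).as_rotvec(degrees=True)/5
    d=np.array(xyz)-s["eef_pos"]
    print("t",s["time"],"pos",s["eef_pos"].round(4),"rpy",np.degrees(s["eef_rot"]).round(2),"F",s["ft_force"].round(1),"w",s["width"],s["grip_force"])
    print("twist rows",tw.round(2),"shift rows after twist",(G.T@d/.02).round(2),"before twist",(Rt.T@d/.02).round(2))
E
python3 - <<'E'
from h import *
import station; print([n for n in dir(station) if n[0]!='_'], getattr(station,'tip_extent',None))
for n,(a,b,c,d) in [("top",(312,140,372,220)),("scene",(240,150,320,205))]:
    im=dict(np.load(n+"0.npz")); P=pts(im); off=-.0006 if n=="top" else .0011
    Q=P[b:d,a:c].reshape(-1,3); z=Q[:,2]-off; c=im["pixels"][b:d,a:c].reshape(-1,3).astype(int)
    for nm,m in dict(base=(z>.005)&(z<.0125)).items():
        M=np.zeros(z.shape,np.uint8); T=Q[m][:,:2]
        r=cv2.minAreaRect((T*1000).astype(np.float32)); print(n,nm,len(T),r, T.mean(0))
    bl=(c.sum(1)<90)&(z<.022)&(z>.004); T=Q[bl][:,:2]; print("black",bl.sum(),cv2.minAreaRect((T*1000).astype(np.float32)))
    for nm,lo,hi in [("knob",.078,.09),("post/keeper/bar",.04,.055)]:
        m=(z>lo)&(z<hi); print(nm,m.sum(),Q[m].mean(0).round(4))
        if lo==.04:
            g=m&(abs(c[:,0]-c[:,2])<40); print(" grey high",[q.round(4).tolist() for q in Q[g][:30]])
E
```

```text
['Unreachable', 'get_image', 'job_done', 'observe', 'tip_extent'] 0.0726
top base 1689 ((544.9479370117188, -178.62371826171875), (191.90499877929688, 142.8003692626953), 3.10971736907959) [ 0.53647745 -0.17813665]
black 684 ((539.6903076171875, -178.71754455566406), (58.49372863769531, 71.32849884033203), 82.56503295898438)
knob 0 [nan nan nan]
post/keeper/bar 205 [ 0.5787 -0.2021  0.0452]
 grey high [[0.6028, -0.193, 0.0408], [0.5971, -0.1992, 0.0459], [0.5939, -0.1821, 0.048], [0.5938, -0.1843, 0.0489], [0.5938, -0.1867, 0.049], [0.5936, -0.1888, 0.0503], [0.5956, -0.2141, 0.0436], [0.5917, -0.1823, 0.047], [0.5917, -0.1846, 0.0473], [0.5919, -0.1872, 0.0466], [0.5919, -0.1894, 0.0472], [0.5895, -0.1825, 0.0462], [0.5891, -0.1844, 0.0487], [0.5888, -0.1864, 0.0505], [0.5897, -0.1897, 0.0458], [0.591, -0.2399, 0.0462], [0.587, -0.1848, 0.0468], [0.5876, -0.1877, 0.0439], [0.4989, -0.1607, 0.0415], [0.4984, -0.162, 0.0476], [0.4989, -0.1653, 0.0422], [0.4962, -0.1579, 0.0442], [0.4963, -0.1603, 0.0438], [0.4965, -0.1629, 0.0425], [0.4963, -0.1649, 0.0451], [0.4939, -0.1581, 0.0433],
[... 589 characters left out ...]
.186, 0.05], [0.5837, -0.186, 0.0511], [0.5892, -0.1802, 0.0501], [0.5874, -0.1822, 0.0492], [0.5855, -0.184, 0.0487], [0.5837, -0.1859, 0.048], [0.4937, -0.1616, 0.0462], [0.4928, -0.1655, 0.0435], [0.4948, -0.1584, 0.0451], [0.4929, -0.1601, 0.0445], [0.4903, -0.1603, 0.0453], [0.4884, -0.1618, 0.0449], [0.4862, -0.1629, 0.0449], [0.4941, -0.1571, 0.0432], [0.4918, -0.158, 0.0433], [0.4875, -0.1543, 0.0481], [0.4876, -0.1602, 0.0433], [0.4847, -0.1598, 0.0448], [0.4823, -0.1603, 0.0454], [0.4931, -0.1551, 0.0419], [0.4879, -0.1554, 0.0438], [0.4856, -0.156, 0.0443], [0.4837, -0.1577, 0.0436], [0.4827, -0.1614, 0.0411]]<stdin>:11: RuntimeWarning: Mean of empty slice.
  ret = um.true_divide(
```

```bash
python3 -c "
from h import *
go([.577,.150,.17],150)"
```

```text
t 0.1 pos [0.1476 0.5554 0.3031] rpy [-1.7991e+02 -1.0000e-02  1.6512e+02] F [-0.3  0.3 -1. ] w 0.08546191593288802 0.0
twist rows [-0.02 -0.    3.02] shift rows after twist [-28.73  -6.82   6.66] before twist [-25.96 -14.06   6.67]
```

```bash
python3 -m creep '[{"jaw":1,"xyz":[0,0,0],"twist":[0,0,1]},{"jaw":1,"xyz":[0,0,0],"twist":[0,0,1]},{"jaw":1,"xyz":[0,0,0],"twist":[0,0,1]},{"jaw":1,"xyz":[-1,-0.24,0.1],"twist":[0,0,0]},{"jaw":1,"xyz":[-1,-0.24,0.1],"twist":[0,0,0]},{"jaw":1,"xyz":[-1,-0.24,0.1],"twist":[0,0,0]},{"jaw":1,"xyz":[-1,-0.24,0.1],"twist":[0,0,0]},{"jaw":1,"xyz":[-1,-0.24,0.1],"twist":[0,0,0]},{"jaw":1,"xyz":[-1,-0.24,0.1],"twist":[0,0,0]},{"jaw":1,"xyz":[-1,-0.24,0.1],"twist":[0,0,0]}]'
python3 -m creep '[{"jaw":1,"xyz":[-1,-0.24,0.1],"twist":[0,0,0]},{"jaw":1,"xyz":[-1,-0.24,0.1],"twist":[0,0,0]},{"jaw":1,"xyz":[-1,-0.24,0.1],"twist":[0,0,0]},{"jaw":1,"xyz":[-1,-0.24,0.1],"twist":[0,0,0]},{"jaw":1,"xyz":[-1,-0.24,0.1],"twist":[0,0,0]},{"jaw":1,"xyz":[-1,-0.24,0.1],"twist":[0,0,0]},{"jaw":1,"xyz":[-1,-0.24,0.1],"twist":[0,0,0]},{"jaw":1,"xyz":[-1,-0.24,0.1],"twist":[0,0,0]},{"jaw":1,"xyz":[-1,-0.24,0.1],"twist":[0,0,0]},{"jaw":1,"xyz":[-1,-0.24,0.1],"twist":[0,0,0]}]'
python3 -c "
from h import *
go([.577,.150,.17],150)"
```

```text
time: 0.93
eef_pos: [0.2528, 0.4559, 0.2894]
eef_rot: [-3.141, -0.0, 2.62]
ft_force: [0.2, -0.8, -0.1]
width: 0.0856
grip_force: 0.0
time: 1.77
eef_pos: [0.4023, 0.3147, 0.2694]
eef_rot: [-3.141, -0.001, 2.62]
ft_force: [0.3, 1.0, -0.1]
width: 0.0853
grip_force: 0.0
t 1.7667 pos [0.4023 0.3147 0.2694] rpy [-1.7996e+02 -3.0000e-02  1.5011e+02] F [ 0.3  1.  -0.1] w 0.08527979277763302 0.0
twist rows [-0.01 -0.01  0.02] shift rows after twist [-11.68  -2.76   4.97] before twist [-11.68  -2.78   4.97]
```

```bash
python3 -m creep '[{"jaw":1,"xyz":[-1,-0.23,0.4],"twist":[0,0,0]},{"jaw":1,"xyz":[-1,-0.23,0.4],"twist":[0,0,0]},{"jaw":1,"xyz":[-1,-0.23,0.4],"twist":[0,0,0]},{"jaw":1,"xyz":[-1,-0.23,0.4],"twist":[0,0,0]},{"jaw":1,"xyz":[-1,-0.23,0.4],"twist":[0,0,0]},{"jaw":1,"xyz":[-1,-0.23,0.4],"twist":[0,0,0]},{"jaw":1,"xyz":[-1,-0.23,0.4],"twist":[0,0,0]},{"jaw":1,"xyz":[-1,-0.23,0.4],"twist":[0,0,0]},{"jaw":1,"xyz":[-1,-0.23,0.4],"twist":[0,0,0]},{"jaw":1,"xyz":[-1,-0.23,0.4],"twist":[0,0,0]}]'
python3 -m creep '[{"jaw":1,"xyz":[-0.9,-0.23,0.4],"twist":[0,0,0]},{"jaw":1,"xyz":[-0.78,-0.23,0.5],"twist":[0,0,0]},{"jaw":1,"xyz":[0,0,0],"twist":[0,0,0]}]'
python3 - <<'E'
from h import *
go([.577,.150,.085],150)
im=get_image("wrist"); print(im["position"],im["orientation"],im["fx"],im["cx"],im["cy"]); np.savez("w1.npz",**im)
cv2.imwrite("pics/w1.png",im["pixels"][...,::-1])
E
```

```text
time: 2.6
eef_pos: [0.5527, 0.1752, 0.189]
eef_rot: [-3.141, -0.001, 2.62]
ft_force: [0.2, 0.5, -0.1]
width: 0.0853
grip_force: 0.0
time: 2.85
eef_pos: [0.5779, 0.149, 0.1693]
eef_rot: [-3.14, -0.001, 2.617]
ft_force: [-0.0, 0.5, 0.5]
width: 0.0854
grip_force: 0.0
t 2.85 pos [0.5779 0.149  0.1693] rpy [-1.7989e+02 -8.0000e-02  1.4995e+02] F [-0.   0.5  0.5] w 0.08538352559949851 0.0
twist rows [-0.02 -0.02 -0.01] shift rows after twist [0.06 0.02 4.22] before twist [0.06 0.03 4.22]
[0.51397912 0.18435099 0.2390191 ] [-0.29063391  0.00236244  1.04674258] 325.19226210127806 269.0090807847221 211.6788514989875
```

View pics/w1.png

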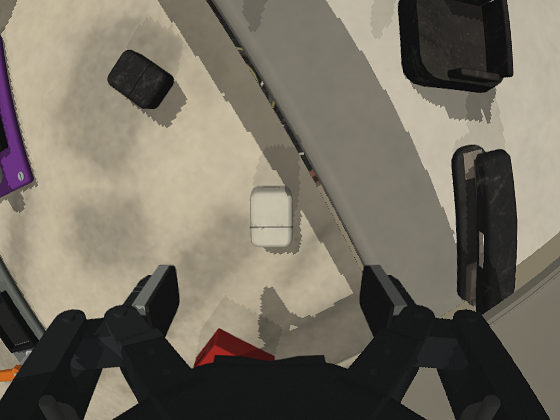

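The wrist view shows the white charger at (271,216). It lines up with the fingers, whose midpoint is at about column 270.

```bash
cat >> h.py <<'E'
def fish(im):
    z=im["z_map"]; v,u=np.mgrid[:z.shape[0],:z.shape[1]]
    x=(u-im["cx"])/im["fx"]; y=(v-im["cy"])/im["fy"]; th=np.hypot(x,y)+1e-9; t=np.tan(th)/th
    return np.stack([x*t*z,-y*t*z,-z],-1)@rot(im["orientation"]).T+np.array(im["position"])
E
python3 - <<'E'
from h import *
im=dict(np.load("w1.npz")); P=fish(im)
for b in [(240,178,302,255),(100,40,185,115)]:
    Q=P[b[1]:b[3],b[0]:b[2]].reshape(-1,3); T=Q[(Q[:,2]>.018)&(Q[:,2]<.035)]
    print(cv2.minAreaRect((T[:,:2]*1000).astype(np.float32)),np.median(Q[:,2]),T[:,2].mean())
E
```

```text
((575.527587890625, 149.7969512939453), (29.99292755126953, 40.50099563598633), 60.79371643066406) 0.014371107015234086 0.02320730021629765
((440.02508544921875, 119.23612976074219), (42.353153228759766, 30.571292877197266), 22.720434188842773) 0.00035593403396283474 0.02314910602391995
```

```bash
python3 -m creep '[{"jaw":1,"xyz":[0.08,0,1],"twist":[0,0,0]},{"jaw":1,"xyz":[0,0,1],"twist":[0,0,0]},{"jaw":1,"xyz":[0,0,1],"twist":[0,0,0]},{"jaw":1,"xyz":[0,0,0.7],"twist":[0,0,0]},{"jaw":1,"xyz":[0,0,0.5],"twist":[0,0,0]},{"jaw":0,"xyz":[0,0,0],"twist":[0,0,0]},{"jaw":0,"xyz":[0,0,0],"twist":[0,0,0]},{"jaw":0,"xyz":[0,0,0],"twist":[0,0,0]},{"jaw":0,"xyz":[0,0,0],"twist":[0,0,0]},{"jaw":0,"xyz":[0,0,0],"twist":[0,0,0]}]'
python3 -m creep '[{"jaw":0,"xyz":[0,0,0],"twist":[0,0,0]},{"jaw":0,"xyz":[0,0,0],"twist":[0,0,0]},{"jaw":0,"xyz":[0,0,0],"twist":[0,0,0]},{"jaw":0,"xyz":[0,0,0],"twist":[0,0,0]}]'
```

```text
time: 3.73
eef_pos: [0.5764, 0.1524, 0.0896]
eef_rot: [3.14, 0.002, 2.62]
ft_force: [-0.2, -0.0, 1.9]
width: 0.0277
grip_force: 59.3
time: 4.07
eef_pos: [0.5766, 0.1523, 0.0895]
eef_rot: [3.14, 0.002, 2.62]
ft_force: [-0.5, 0.3, 6.6]
width: 0.0278
grip_force: 59.8
```

```bash
python3 -m creep '[{"jaw":0,"xyz":[0,0,-1],"twist":[0,0,0]},{"jaw":0,"xyz":[0,0,-1],"twist":[0,0,0]},{"jaw":0,"xyz":[0,0,0],"twist":[0,0,0]}]'
python3 - <<'E'
from h import *
im=get_image("wrist"); np.savez("w2.npz",**im)
im2=get_image("scene"); np.savez("s2.npz",**im2)
a=cv2.resize(im["pixels"][150:400,120:420],(600,500)); 
cv2.imwrite("pics/w2.png",a[...,::-1])
E
```

```text
time: 4.32
eef_pos: [0.5777, 0.1524, 0.1319]
eef_rot: [3.138, 0.005, 2.62]
ft_force: [1.2, -0.2, -0.6]
width: 0.0277
grip_force: 59.3
```

View pics/w2.png

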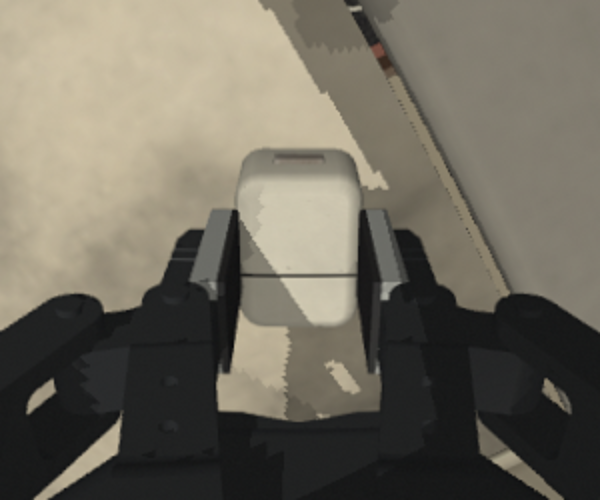

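The charger is held and lifted, with its top face at about crop (300,240). I'll measure its height and tilt from depth.

```bash
python3 - <<'E'
from h import *
im=dict(np.load("w2.npz")); P=fish(im)
# crop scale 2: top face crop x 262-340,y 195-310 -> px
for b in [(250,250,290,303),(252,234,286,246)]:
    T=P[b[1]:b[3],b[0]:b[2]].reshape(-1,3); T=T[abs(T[:,2]-np.median(T[:,2]))<.006]
    c=T.mean(0); n=np.linalg.svd(T-c)[2][2]; n*=np.sign(n[2]); print(c.round(4),len(T),n.round(3),np.percentile(T[:,2],[5,50,95]).round(4))
s=observe();print(s["eef_pos"],s["eef_rot"])
g=fish(im)[160:330,225:315].reshape(-1,3); m=(g[:,2]>.05)&(g[:,2]<.08)
print(cv2.minAreaRect((g[m][:,:2]*1000).astype(np.float32)))
go([.577,.150,.17],172.5)
E
```

```text
[0.5769 0.1516 0.066 ] 2109 [-0.001 -0.001  1.   ] [0.0651 0.066  0.067 ]
[0.5612 0.1601 0.0636] 408 [-0.798  0.46   0.389] [0.0595 0.0642 0.0659]
[0.57624933 0.15216369 0.12886107] [3.14004351e+00 1.92196547e-03 2.61990823e+00]
((577.36279296875, 151.03372192382812), (40.88829803466797, 42.095001220703125), 60.469017028808594)
t 4.4167 pos [0.5762 0.1522 0.1289] rpy [1.7991e+02 1.1000e-01 1.5011e+02] F [-1.2 -0.  -1.8] w 0.027905588214248964 59.286198019981384
twist rows [ 0.01  0.03 -4.48] shift rows after twist [-0.05 -0.1  -2.06] before twist [-0.09 -0.07 -2.06]
```

```bash
python3 -m creep '[{"jaw":0,"xyz":[0,0,-0.7],"twist":[0,0,-0.9]},{"jaw":0,"xyz":[0,0,-0.7],"twist":[0,0,-0.9]},{"jaw":0,"xyz":[0,0,-0.7],"twist":[0,0,-0.9]},{"jaw":0,"xyz":[0,0,-0.7],"twist":[0,0,-0.9]},{"jaw":0,"xyz":[0,0,-0.7],"twist":[0,0,-0.9]},{"jaw":0,"xyz":[0,0,0],"twist":[0,0,0]}]'
python3 -c "
from h import *
go([.538,-.178,.19],172.5)"
```

```text
time: 4.92
eef_pos: [0.5764, 0.1522, 0.1995]
eef_rot: [3.141, 0.003, 3.015]
ft_force: [0.3, 0.4, 0.0]
width: 0.028
grip_force: 59.3
t 4.9167 pos [0.5764 0.1522 0.1995] rpy [1.7996e+02 1.6000e-01 1.7272e+02] F [0.3 0.4 0. ] w 0.02803869697803409 59.301225543022156
twist rows [0.01 0.03 0.04] shift rows after twist [ -0.25 -16.62   0.48] before twist [ -0.19 -16.62   0.46]
```

```bash
python3 -m creep '[{"jaw":0,"xyz":[0,-0.5,0],"twist":[0,0,0]},{"jaw":0,"xyz":[0,-1,0],"twist":[0,0,0]},{"jaw":0,"xyz":[0,-1,0],"twist":[0,0,0]},{"jaw":0,"xyz":[0,-1,0],"twist":[0,0,0]},{"jaw":0,"xyz":[0,-1,0],"twist":[0,0,0]},{"jaw":0,"xyz":[0,-1,0],"twist":[0,0,0]},{"jaw":0,"xyz":[0,-1,0],"twist":[0,0,0]},{"jaw":0,"xyz":[0,-1,0],"twist":[0,0,0]},{"jaw":0,"xyz":[0,-1,0],"twist":[0,0,0]},{"jaw":0,"xyz":[0,-1,0],"twist":[0,0,0]}]'
python3 -m creep '[{"jaw":0,"xyz":[0,-1,0],"twist":[0,0,0]},{"jaw":0,"xyz":[0,-1,0],"twist":[0,0,0]},{"jaw":0,"xyz":[0,-1,0],"twist":[0,0,0]},{"jaw":0,"xyz":[0,-1,0],"twist":[0,0,0]},{"jaw":0,"xyz":[0,-1,0],"twist":[0,0,0]},{"jaw":0,"xyz":[-0.1,-1,0],"twist":[0,0,0]},{"jaw":0,"xyz":[-0.1,-0.9,0],"twist":[0,0,0]},{"jaw":0,"xyz":[0,-0.3,0],"twist":[0,0,0]},{"jaw":0,"xyz":[0,0,0],"twist":[0,0,0]},{"jaw":0,"xyz":[0,0,0],"twist":[0,0,0]}]'
python3 - <<'E'
from h import *
go([.538,-.178,.098],172.5)
im=get_image("wrist"); np.savez("w3.npz",**im)
cv2.imwrite("pics/w3.png",im["pixels"][...,::-1])
E
```

```text
time: 5.75
eef_pos: [0.5496, -0.0377, 0.1958]
eef_rot: [3.142, -0.003, 3.01]
ft_force: [-0.4, -0.2, -1.0]
width: 0.0279
grip_force: 59.3
time: 6.58
eef_pos: [0.5357, -0.1794, 0.1967]
eef_rot: [3.14, -0.002, 3.011]
ft_force: [0.5, 0.2, -1.1]
width: 0.0276
grip_force: 59.3
t 6.5833 pos [ 0.5357 -0.1794  0.1967] rpy [ 1.7993e+02 -1.2000e-01  1.7252e+02] F [ 0.5  0.2 -1.1] w 0.027582826398904997 59.28632140159607
twist rows [ 0.01 -0.02  0.  ] shift rows after twist [-0.11  0.08  4.93] before twist [-0.12  0.08  4.93]
```

View pics/w3.png

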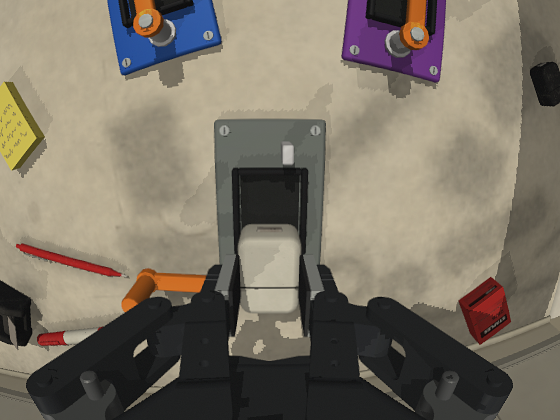

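The charger is lined up laterally with the pocket: charger at column 270, pocket walls at 233 to 308. The knob at (140,290) is clear of the fingers. I'll check the position along the dock from its near edge.

```bash
python3 - <<'E'
from h import *
P=fish(dict(np.load("w3.npz")))
a,b=P[125,219],P[125,322]; print(a,b)
m=(a+b)/2; print("dock centre",m[:2]+.0735*np.array([np.cos(np.radians(-7.5)),np.sin(np.radians(-7.5))]), P[172:176,240:300].mean((0,1)), P[280,255:285].mean(0))
E
```

```text
[ 0.46280959 -0.21110266  0.0082798 ] [ 0.47334472 -0.13023723  0.00793988]
dock centre [ 0.54094835 -0.18026362] [ 0.50560521 -0.17653816  0.01711454] [ 0.53595732 -0.18066066  0.13094603]
```

```bash
python3 -m creep '[{"jaw":0,"xyz":[-0.16,0,0.8],"twist":[0,0,0]},{"jaw":0,"xyz":[0,0,0.8],"twist":[0,0,0]},{"jaw":0,"xyz":[0,0,0.8],"twist":[0,0,0]},{"jaw":0,"xyz":[0,0,0.8],"twist":[0,0,0]},{"jaw":0,"xyz":[0,0,0.8],"twist":[0,0,0]},{"jaw":0,"xyz":[0,0,0.5],"twist":[0,0,0]},{"jaw":0,"xyz":[0,0,0.2],"twist":[0,0,0]},{"jaw":0,"xyz":[0,0,0],"twist":[0,0,0]},{"jaw":0,"xyz":[0,0,0],"twist":[0,0,0]}]'
python3 -c "
from h import *
go([.539,-.179,.0975],172.5)"
```

```text
time: 7.38
eef_pos: [0.54, -0.1797, 0.1043]
eef_rot: [-3.142, 0.0, 3.013]
ft_force: [0.8, 1.1, 0.8]
width: 0.0276
grip_force: 59.3
t 7.3833 pos [ 0.54   -0.1797  0.1043] rpy [-1.8000e+02  2.0000e-02  1.7265e+02] F [0.8 1.1 0.8] w 0.027561639552018628 59.298659563064575
twist rows [-0.    0.    0.03] shift rows after twist [0.05 0.03 0.34] before twist [0.05 0.03 0.34]
```

```bash
python3 -m creep '[{"jaw":0,"xyz":[0,0,0.15],"twist":[0,0,0]},{"jaw":0,"xyz":[0,0,0.15],"twist":[0,0,0]},{"jaw":0,"xyz":[0,0,0.05],"twist":[0,0,0]},{"jaw":0,"xyz":[0,0,0],"twist":[0,0,0]},{"jaw":0,"xyz":[0,0,0],"twist":[0,0,0]}]'
```

```text
time: 7.8
eef_pos: [0.5401, -0.1802, 0.0975]
eef_rot: [-3.141, 0.001, 3.013]
ft_force: [-0.4, 0.6, 2.8]
width: 0.0277
grip_force: 59.7
```

```bash
python3 -m creep '[{"jaw":0.7,"xyz":[0,0,0],"twist":[0,0,0]},{"jaw":0.7,"xyz":[0,0,0],"twist":[0,0,0]},{"jaw":0.7,"xyz":[0,0,0],"twist":[0,0,0]},{"jaw":0.7,"xyz":[0,0,0],"twist":[0,0,0]},{"jaw":0.7,"xyz":[0,0,-0.5],"twist":[0,0,0]},{"jaw":0.7,"xyz":[0,0,-1],"twist":[0,0,0]},{"jaw":0.7,"xyz":[0,0,-1],"twist":[0,0,0]},{"jaw":0.7,"xyz":[0,0,-1],"twist":[0,0,0]},{"jaw":0.7,"xyz":[0,0,-1],"twist":[0,0,0]},{"jaw":0,"xyz":[0,0,-1],"twist":[0,0,0]}]'
python3 - <<'E'
from h import *
go([.539,-.179,.2],172.5)
im=get_image("wrist"); np.savez("w4.npz",**im)
P=fish(im); cv2.imwrite("pics/w4.png",cv2.resize(im["pixels"][100:400,90:490],(800,600))[...,::-1])
t=get_image("top"); np.savez("t4.npz",**t); Q=pts(t)[160:205,325:365].reshape(-1,3);m=(Q[:,2]>.025)&(Q[:,2]<.04)
print(m.sum(),Q[m].mean(0),cv2.minAreaRect((Q[m][:,:2]*1000).astype(np.float32)))
E
```

```text
time: 8.63
eef_pos: [0.5396, -0.18, 0.2086]
eef_rot: [-3.142, 0.0, 3.013]
ft_force: [0.3, -0.8, -0.3]
width: 0.0492
grip_force: 0.0
t 8.6333 pos [ 0.5396 -0.18    0.2086] rpy [-1.8000e+02  2.0000e-02  1.7262e+02] F [ 0.3 -0.8 -0.3] w 0.04919853496153267 0.0
twist rows [-0.    0.    0.02] shift rows after twist [0.04 0.04 0.43] before twist [0.04 0.04 0.43]
176 [ 0.53720789 -0.17953857  0.03118713] ((520.9398803710938, -177.51992797851562), (30.32381248474121, 74.12159729003906), 79.38894653320312)
```

View pics/w4.png

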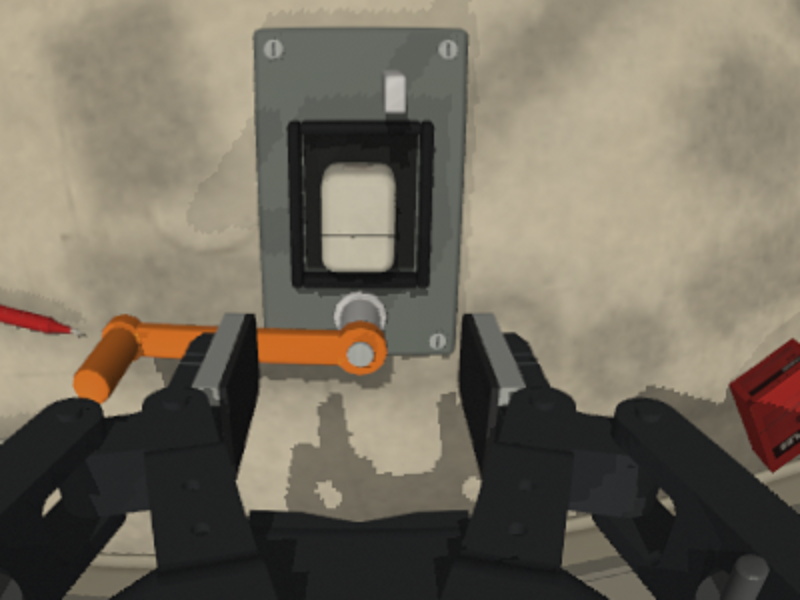

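The charger sits square and flat in the pocket, at crop (358,217), with its top about 32 mm up. The lever is still open, with its knob at crop (95,383). Next I'll find the knob and plan the cage-and-sweep.

```bash
python3 - <<'E'
from h import *
for n,f,b in [("t4",pts,(380,150,405,175)),("w4",fish,(120,270,150,310))]:
    im=dict(np.load(n+".npz")); P=f(im)
    Q=P[b[1]:b[3],b[0]:b[2]].reshape(-1,3); m=(Q[:,2]>.080)&(Q[:,2]<.09); T=Q[m]
    print(n,m.sum(),T.mean(0).round(4),cv2.minAreaRect((T[:,:2]*1000).astype(np.float32)))
go([.576,-.286,.2],261.5)
E
```

```text
t4 0 [nan nan nan] ((0.0, 0.0), (0.0, 0.0), 0.0)
w4 280 [ 0.573  -0.2849  0.0833] ((573.306396484375, -285.51971435546875), (15.189286231994629, 13.734593391418457), 68.45404052734375)
t 8.7333 pos [ 0.5415 -0.1809  0.2112] rpy [-179.87    0.38  172.62] F [ 0.8 -0.4  0.2] w 0.033958368281807545 0.0
twist rows [ -0.08   0.04 -17.78] shift rows after twist [ 4.94 -2.48  0.56] before twist [-2.38 -4.99  0.59]<stdin>:5: RuntimeWarning: Mean of empty slice.
  ret = um.true_divide(
```

```bash
python3 -m creep '[{"jaw":0.45,"xyz":[0,0,0],"twist":[0,0,-0.98]},{"jaw":0.45,"xyz":[0,0,0],"twist":[0,0,-0.98]},{"jaw":0.45,"xyz":[0,0,0],"twist":[0,0,-0.98]},{"jaw":0.45,"xyz":[0,0,0],"twist":[0,0,-0.98]},{"jaw":0.45,"xyz":[0,0,0],"twist":[0,0,-0.98]},{"jaw":0.45,"xyz":[0,0,0],"twist":[0,0,-0.98]},{"jaw":0.45,"xyz":[0,0,0],"twist":[0,0,-0.98]},{"jaw":0.45,"xyz":[0,0,0],"twist":[0,0,-0.98]},{"jaw":0.45,"xyz":[0,0,0],"twist":[0,0,-0.98]}]'
python3 -m creep '[{"jaw":0.45,"xyz":[0,0,0],"twist":[0,0,-0.98]},{"jaw":0.45,"xyz":[0,0,0],"twist":[0,0,-0.98]},{"jaw":0.45,"xyz":[0,0,0],"twist":[0,0,-0.98]},{"jaw":0.45,"xyz":[0,0,0],"twist":[0,0,-0.98]},{"jaw":0.45,"xyz":[0,0,0],"twist":[0,0,-0.98]},{"jaw":0.45,"xyz":[0,0,0],"twist":[0,0,-0.98]},{"jaw":0.45,"xyz":[0,0,0],"twist":[0,0,-0.98]},{"jaw":0.45,"xyz":[0,0,0],"twist":[0,0,-0.98]},{"jaw":0.45,"xyz":[0,0,0],"twist":[0,0,-0.98]}]'
python3 -m creep '[{"jaw":0.45,"xyz":[0.8,-0.4,0],"twist":[0,0,0]},{"jaw":0.45,"xyz":[0.8,-0.4,0],"twist":[0,0,0]},{"jaw":0.45,"xyz":[0.8,-0.4,0],"twist":[0,0,0]},{"jaw":0.45,"xyz":[0.8,-0.4,0],"twist":[0,0,0]},{"jaw":0.45,"xyz":[0.8,-0.4,0],"twist":[0,0,0]},{"jaw":0.45,"xyz":[0.8,-0.4,0],"twist":[0,0,0]},{"jaw":0.45,"xyz":[0,0,0],"twist":[0,0,0]}]'
python3 -c "
from h import *
go([.574,-.286,.125],260.6)"
```

```text
time: 9.48
eef_pos: [0.5393, -0.1798, 0.2062]
eef_rot: [3.14, -0.0, -2.497]
ft_force: [-0.4, -1.0, -0.5]
width: 0.0382
grip_force: 0.0
time: 10.23
eef_pos: [0.5393, -0.1798, 0.2062]
eef_rot: [3.14, 0.0, -1.727]
ft_force: [-0.0, -0.5, 0.0]
width: 0.0382
grip_force: 0.0
time: 10.82
eef_pos: [0.5723, -0.2854, 0.2059]
eef_rot: [-3.141, -0.001, -1.734]
ft_force: [0.6, -0.5, 0.6]
width: 0.0384
grip_force: 0.0
t 10.8167 pos [ 0.5723 -0.2854  0.2059] rpy [-1.7997e+02 -6.0000e-02 -9.9330e+01] F [ 0.6 -0.5  0.6] w 0.03844571952123627 0.0
twist rows [-0.01 -0.01  0.01] shift rows after twist [ 0.02 -0.09  4.05] before twist [ 0.01 -0.09  4.05]
```

```bash
python3 -m creep '[{"jaw":0.45,"xyz":[0,-0.05,0.8],"twist":[0,0,0]},{"jaw":0.45,"xyz":[0,0,0.8],"twist":[0,0,0]},{"jaw":0.45,"xyz":[0,0,0.8],"twist":[0,0,0]},{"jaw":0.45,"xyz":[0,0,0.8],"twist":[0,0,0]},{"jaw":0.45,"xyz":[0,0,0.6],"twist":[0,0,0]},{"jaw":0.45,"xyz":[0,0,0.2],"twist":[0,0,0]},{"jaw":0.45,"xyz":[0,0,0],"twist":[0,0,0]}]'
python3 - <<'E'
from h import *
im=get_image("wrist"); np.savez("w5.npz",**im)
cv2.imwrite("pics/w5.png",im["pixels"][...,::-1])
E
```

```text
time: 11.4
eef_pos: [0.5716, -0.2814, 0.1251]
eef_rot: [3.138, 0.002, -1.731]
ft_force: [0.3, 0.3, -0.6]
width: 0.0386
grip_force: 0.0
```

View pics/w5.png

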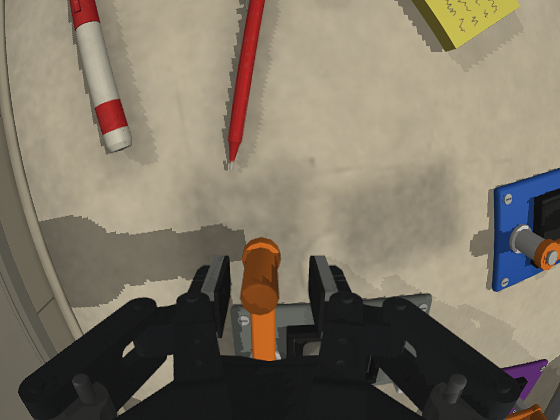

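The knob, at columns 243 to 280, stands between the fingers. I'll sweep it along the arc.

```bash
python3 -m creep '[{"jaw":0.45,"xyz":[0.15,0.44,0],"twist":[0,0,1]},{"jaw":0.45,"xyz":[-0.02,0.44,0],"twist":[0,0,1]},{"jaw":0.45,"xyz":[-0.02,0.44,0],"twist":[0,0,1]},{"jaw":0.45,"xyz":[-0.02,0.44,0],"twist":[0,0,1]},{"jaw":0.45,"xyz":[-0.02,0.44,0],"twist":[0,0,1]},{"jaw":0.45,"xyz":[-0.02,0.44,0],"twist":[0,0,1]},{"jaw":0.45,"xyz":[0,0,0],"twist":[0,0,0]}]'
python3 - <<'E'
from h import *
s=observe(); d=s["eef_pos"][:2]-np.array([.5905,-.186]); print(np.hypot(*d),np.degrees(np.arctan2(d[1],d[0])),np.degrees(s["eef_rot"]),s["ft_force"])
E
```

```text
time: 12.03
eef_pos: [0.5239, -0.2638, 0.1281]
eef_rot: [-3.141, 0.0, -2.257]
ft_force: [-0.4, 1.1, 0.9]
width: 0.0385
grip_force: 0.0
0.10238688207418817 -130.54215742815975 [-1.79968859e+02  1.07063831e-02 -1.29297058e+02] [-0.38047335  1.09201677  0.8733019 ]
```

```bash
python3 -m creep '[{"jaw":0.45,"xyz":[-0.03,0.44,0],"twist":[0,0,1]},{"jaw":0.45,"xyz":[-0.02,0.44,0],"twist":[0,0,1]},{"jaw":0.45,"xyz":[-0.02,0.44,0],"twist":[0,0,1]},{"jaw":0.45,"xyz":[-0.02,0.44,0],"twist":[0,0,1]},{"jaw":0.45,"xyz":[-0.02,0.44,0],"twist":[0,0,1]},{"jaw":0.45,"xyz":[-0.02,0.44,0],"twist":[0,0,1]},{"jaw":0.45,"xyz":[-0.02,0.44,0],"twist":[0,0,1]},{"jaw":0.45,"xyz":[-0.02,0.44,0],"twist":[0,0,1]},{"jaw":0.45,"xyz":[0,0,0],"twist":[0,0,0]}]'
python3 - <<'E'
from h import *
s=observe(); d=s["eef_pos"][:2]-np.array([.5905,-.186]); print(np.hypot(*d),np.degrees(np.arctan2(d[1],d[0])),np.degrees(s["eef_rot"]),s["ft_force"])
im=get_image("wrist"); np.savez("w6.npz",**im)
cv2.imwrite("pics/w6.png",im["pixels"][...,::-1])
E
```

```text
time: 12.78
eef_pos: [0.4897, -0.2041, 0.1278]
eef_rot: [-3.141, 0.001, -2.952]
ft_force: [0.2, 0.1, 0.2]
width: 0.0382
grip_force: 0.0
0.10244847644124795 -169.81215583198903 [-1.79983148e+02  4.95900113e-02 -1.69108547e+02] [0.20725433 0.07477228 0.2428176 ]
```

View pics/w6.png

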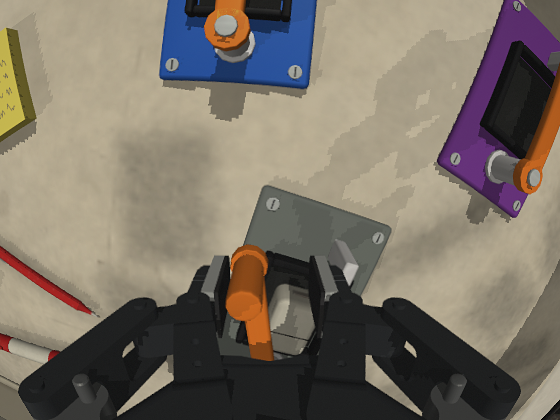

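The lever is over the pocket, with its knob at (247,285) against the trailing finger. Now on to the stop, gently.

```bash
python3 -m creep '[{"jaw":0.45,"xyz":[-0.02,0.44,0],"twist":[0,0,1]},{"jaw":0.45,"xyz":[-0.02,0.44,0],"twist":[0,0,1]},{"jaw":0.45,"xyz":[-0.02,0.44,0],"twist":[0,0,1]},{"jaw":0.45,"xyz":[0,0.3,0],"twist":[0,0,0.6]},{"jaw":0.45,"xyz":[0,0.15,0],"twist":[0,0,0]},{"jaw":0.45,"xyz":[0,0.15,0],"twist":[0,0,0]},{"jaw":0.45,"xyz":[0,0,0],"twist":[0,0,0]}]'
python3 -m creep '[{"jaw":0.45,"xyz":[0,0.1,0],"twist":[0,0,0]},{"jaw":0.45,"xyz":[0,0,0],"twist":[0,0,0]}]'
```

```text
time: 13.42
eef_pos: [0.4896, -0.1667, 0.1271]
eef_rot: [3.142, 0.001, 3.019]
ft_force: [0.2, 0.7, -0.3]
width: 0.0386
grip_force: 0.0
time: 13.58
eef_pos: [0.4896, -0.1648, 0.1269]
eef_rot: [3.142, 0.0, 3.017]
ft_force: [0.7, -0.4, 0.6]
width: 0.0389
grip_force: 0.0
```

```bash
python3 -m creep '[{"jaw":0.45,"xyz":[0,0.1,0],"twist":[0,0,0]},{"jaw":0.45,"xyz":[0,0.1,0],"twist":[0,0,0]},{"jaw":0.45,"xyz":[0,0,0],"twist":[0,0,0]}]'
python3 -m creep '[{"jaw":0.45,"xyz":[0,0.1,0],"twist":[0,0,0]},{"jaw":0.45,"xyz":[0,0,0],"twist":[0,0,0]}]'
```

```text
time: 13.83
eef_pos: [0.4899, -0.1612, 0.1269]
eef_rot: [-3.14, -0.0, 3.016]
ft_force: [-1.3, -3.4, -0.7]
width: 0.0386
grip_force: 1.9
time: 14.0
eef_pos: [0.49, -0.1607, 0.1269]
eef_rot: [-3.136, -0.0, 3.015]
ft_force: [-2.0, -9.1, -1.6]
width: 0.0388
grip_force: 5.1
```

That is the stop: 9 N, and the tool has stopped advancing. I'll back off, lift clear and check.

```bash
python3 -m creep '[{"jaw":0.45,"xyz":[0,-0.3,0],"twist":[0,0,0]},{"jaw":0.45,"xyz":[0,-0.25,0],"twist":[0,0,0]},{"jaw":0.45,"xyz":[0,0,-0.5],"twist":[0,0,0]},{"jaw":0.45,"xyz":[0,0,-1],"twist":[0,0,0]},{"jaw":0.45,"xyz":[0,0,-1],"twist":[0,0,0]},{"jaw":0.45,"xyz":[0,0,-1],"twist":[0,0,0]},{"jaw":0.45,"xyz":[0,0,-1],"twist":[0,0,0]},{"jaw":0.45,"xyz":[0,0,0],"twist":[0,0,0]}]'
python3 - <<'E'
from h import *
im=get_image("wrist"); P=fish(im)
c=im["pixels"].astype(int); z=P[...,2]
m=(z>.079)&(z<.089)&(c[...,0]>c[...,2]+60); m[:, :180]=0; m[:,400:]=0
T=P[m]; k=T.mean(0); th=np.radians(-7.5); d=k[:2]-np.array([.5395,-.179]); A=np.array([[np.cos(th),np.sin(th)],[-np.sin(th),np.cos(th)]])
print(m.sum(),k,T.std(0),"knob in dock",A@d)
cv2.imwrite("pics/w7.png",cv2.resize(im["pixels"][100:400,90:490],(800,600))[...,::-1])
E
```

```text
time: 14.67
eef_pos: [0.4906, -0.1703, 0.2216]
eef_rot: [-3.14, 0.007, 3.017]
ft_force: [1.0, -0.8, 0.0]
width: 0.0386
grip_force: 0.0
427 [ 0.4889895  -0.17417126  0.08329538] [0.00409274 0.00392052 0.00098826] knob in dock [-0.05070866 -0.00180552]
```

View pics/w7.png

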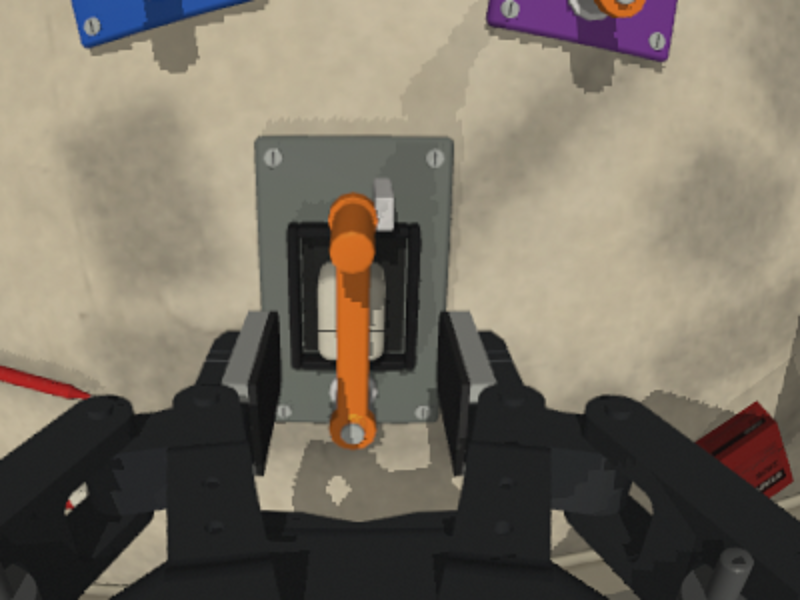

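The lever is shut against the keeper, with its knob at crop (352,250). The charger is flat beneath it and the robot is clear, so I'll hand in.

```bash
python3 -c "
from station import *
print(job_done())"
```

```text
the job is handed in; nothing more can be done
None
```

The white charger sits flat in the grey dock's pocket, the orange lever is shut against its stop, the black charger was not touched, and the job was handed in at about 15 s; the judge's verdict was not shown.

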